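# Free the seized hopper latch on the cheese grater and take its cover off

## Task

The wing knob that latches the grater's hopper cover is seized with dried cheese: rock it gently back and forth in small arcs, reversing as soon as it stops and never wrenching its thin stem, until it breaks free, then swing the latch a quarter turn counter-clockwise (seen from above) off the still seated cover. Then lift the cover off by its bar handle and lay it gently and flat in the middle of the white cutting board. Leave the bottle, pan and shaker where they stand.

Things in the scene. Friction and masses are not known exactly. Their poses are not given: they have to be found in the camera images.
- grater: fixed stainless counter-top cheese grater, housing 170 (x) x 260 (y) x 90 mm high; origin at the centre of its underside. The square hopper with its cover is in its +y half (centre 65 mm from the origin along +y), the latch with the wing knob in its -y half (vertical axis 60 mm from the origin along -y)
- wing_grip (a point): on the latch's turning axis, mid-blade of the steel wing knob, 125 mm above the table. Blade 52 mm long (this point's y), 10 mm thick (x), 30 mm tall (16 mm below to 14 mm above); pinch it across its thickness. The steel tongue, 16 mm wide, top 26 mm below this point, reaches 84 mm along +y and turns with the knob; latched, its last 12 to 16 mm lie over the cover's edge
- latch (a joint): angle of the latch (tongue and shaft), rad: 0 latched, tongue square over the cover (starts within 0.04 of it); grows counter-clockwise seen from above; clear of the cover and counted open above 1.05; a quarter turn is 1.57; end stop at 1.70. Turning it takes about 0.09 N m of steady drag, seized or free; it stays where it is left
- bushing (a point): foot of the latch's shaft, where the dried crust sits. It stops the latch hard at c + a and c - a; c, -0.20 to 0.20, is fixed but unknown; a, 0.26 or 0.29 at first, unknown. Resting 0.1 s at one end (which one first is unknown) crumbles a step: a grows by 0.03; the next step crumbles only at the opposite end, and so on. 3 or 4 steps; the last, a = 0.35, is at the counter-clockwise end; then it turns on freely
- stem (a joint): elastic twist, rad, of the thin stem between knob and latch, positive with the knob counter-clockwise ahead of the latch; knob angle = latch + stem. 2.8 N m per rad: about 0.03 while turning against the drag. The stem is ruined beyond 0.13 either way (0.36 N m on the knob), that is only 0.1 rad of knob turn after a stop is met
- cover_grip (a point): middle of the black bar handle of the loose hopper cover: steel plate 112 x 112 x 4 mm, 0.34 to 0.55 kg, in a 4 mm high rim with 1.5 mm play; this point is 26 mm above the plate's underside. Bar 70 mm long (this point's y), 14 mm thick (x), its top 8 mm above this point, its underside 18 mm above the plate on two feet; pinch it across its thickness from above
- board: fixed white plastic cutting board, 240 (x) x 220 (y) x 16 mm; origin at the centre of its underside (on the table), its top face 16 mm above that
- bottle: bystander: red squeeze bottle, 62 mm across, 185 mm tall; origin at the centre of its underside
- pan: bystander: open steel pan, 90 x 130 x 65 mm; origin at the centre of its underside
- shaker: bystander: glass shaker jar, 60 mm across, 110 mm tall; origin at the centre of its underside
Mind the look-alikes: they are no part of the job. What is shaped like the part that bears cover_grip but blue, turquoise or yellow is not meant.

How it is judged (in metres and radians):
On the way:
1. the latch is broken free and swung more than 1.05 rad counter-clockwise, the cover still seated in the hopper's rim (value of joint latch above 1.05 rad and z of cover_grip in the frame of grater between 0.108 and 0.122 m and y of cover_grip in the frame of grater between 0.058 and 0.072 m), for 0.2 s.
At the end, for the whole second after the job is handed in: the cover lies flat (within 0.05 rad) on the cutting board, its handle's middle within 50 mm of the board's centre along each of the board's axes and 38 to 46 mm above the table, let go; the latch stands more than 1.05 rad open (x of cover_grip in the frame of board between -0.05 and 0.05 m and y of cover_grip in the frame of board between -0.05 and 0.05 m and z of cover_grip in the frame of board between 0.038 and 0.046 m and angle between cover_grip's own z axis and vertical below 0.05 rad and value of joint latch above 1.05 rad); the robot touches nothing.
It fails at once if the stem is wrenched: twisted more than 0.13 rad either way (value of joint stem above 0.13 rad or value of joint stem below -0.13 rad).
It fails at once if the cover is slammed or dropped onto the board (more than 60 N) (contact force between cover and board above 60 N).
It fails at once if the bottle is moved by more than 30 mm (distance of bottle from where it was at the start of the episode above 0.03 m).
It fails at once if the pan is moved by more than 30 mm (distance of pan from where it was at the start of the episode above 0.03 m).
It fails at once if the shaker is moved by more than 30 mm (distance of shaker from where it was at the start of the episode above 0.03 m).
It also fails if it takes over 72 s, if anything falls off the work surface, if the arm or the gripper's body presses on something with over 40 N, if the wrist force passes 120 N, or if a joint passes its speed limit or range.

## Robot

A 6-joint arm with a two-finger parallel gripper is mounted at the origin on the work surface. World frame = base frame: x ahead of the robot, y to its left, z up, the work surface at z = 0. Lengths are in mm, angles in degrees, forces in N, time in s.
With the tool pointing down it reaches from about 350 to 850 mm from the base axis. Payload 8.1 kg.
Tool frame: the origin (TCP) lies at the very end of the fingers, on their centre line; the grasp point (between the pads) lies 19 mm behind it; z points along the fingers, y is the line along which they close (so a half turn about z gives the same grasp; the last joint's range is limited). The gripper opens to 85 mm and grips with 20 to 120 N. Pads are 22 mm wide; open, the fingers measure 114 mm over their backs; the gripper's body (76 mm by 85 mm) begins 54 mm behind the grasp point. The pads swing forward as they close: fully open they stand 13 mm farther back than shut.
Start: joints at [-77.2, 7.471, 85.268, -0, 87.261, -4.893], TCP at [182.37, -571.618, 231.292] pointing down, gripper open.
Joint ranges: [-169.43, 169.43], [-51.17, 129.36], [1.28, 143.12], [-76.62, 256.62], [0, 156.53], [-152.29, 152.29]. Speed limits (degrees/s): [136.94, 136.94, 159.86, 180, 180, 180].

## Interface

Orientations are given as [roll, pitch, yaw] about the fixed x, y, z axes, in that order (R = Rz(yaw) Ry(pitch) Rx(roll)).
In Python, from bench import sense, eyes, job, models gives the robot as it stands. The module is installed in compiled form; this text tells all that it offers.
- The arm moves only by the tool apply_moves, never from a script. Its argument "rows" is a list of rows, each a list of 6 numbers: the shift along the tool's x, y, z in mm, then the turn, a rotation vector about the tool's x, y, z in rad. In form: [[dx, dy, dz, rx, ry, rz], ...]. A call has exactly 5 rows; each row shifts and turns the commanded pose from where the row before left it, along the tool's axes as they then stand; what a row does not reach is not made up. A row lasts 1/8 s, in which the tool goes at most 62.5 mm and 10.7 degrees, less where a joint would pass 70% of its speed; a pose out of reach is approached as far as the arm can. A call is refused whole if a number of a shift passes 62.5 or a number of a turn 0.188, either way. A call with a gripper value outside its range is refused whole. "fingers" is the finger opening in mm, from 0 to 85.4, set as the call begins (left out, the last holds). The fingers move at their own pace and stop on an object; "grip_force" is the grip in N (left out, the last holds). Time passes only in rows, so rows that do not move let the fingers close, or fill a call up. It gives the time, the measured TCP pose, the force, the opening and the grip force at its end, in the units of the state.
- sense(): the state, without advancing time (a new reading comes with each control period).
- eyes.snapshot(name): name is "scene" or "top" or "wrist"; returns (picture, depth): 400x640x3 uint8, red, green, blue; 400x640 float32, mm along the optical axis (not along the pixel's ray), 0 where there is no reading.
- eyes.get_calibration(name): a dict with "intrinsics" (3x3 intrinsics, pixels), "R" (3x3) and "t" (3): a world point X has camera coordinates R X + t; the wrist camera has in their place "mount" (4x4, takes a point from camera to tool coordinates, whose origin is the TCP and whose axes are the flange's). Camera axes: x right, y down, z forward; pixel columns grow to the right and rows downward; lengths in mm; the calibration is good to about 2 mm. A picture is of the moment at which its call begins: read the wrist's pose just before it. get_calibration takes no time and is no camera call.
- job.hand_in(): hands the job in; it is judged then, once.
Trained networks look in the newest picture that a camera, given by its name, has taken for a name from the list of things; names that differ only in an ending like _2 or _b are one class to them, and where a whole thing is asked for, a point or a joint stands for the part that bears it (a point fixed in the world has none). Each returns a list of dicts, best first, with "confidence" (0 to 1); they miss things now and then, are a little off and sometimes report something else, mostly with a low value. They report only what shows in the picture. A call takes as long as a camera call. They do not tell look-alikes from the thing itself.
- models.boxes_of(name, camera): "xyz" ([x, y, z] in mm, in world coordinates, good to about 4 mm: the middle of the surface that is visible of it).
- models.cut_out(name, camera): "pixels" (400x640 bool, what is visible of it).
- models.place_of(name, camera): "xyz" ([x, y, z] in mm, in world coordinates, good to about 4 mm: a listed point, or the origin of a listed thing).
The state is a dict: "time": time; "joint_pos": joint angles; "qd": joint speeds; "joint_efforts": joint torques, N m; "tool_pos": TCP position; "tcp_rot": TCP orientation; "ft_force": force on the tool from outside, world axes, zero at the start; "wrist_torque": the same for the moment, N m; "finger_gap": finger opening in mm; "grip_force": force on a finger pad.
Only numpy, scipy, OpenCV 4.12 (cv2) and the standard library are available. Lean on these libraries where they do the work, as an engineer would, in place of code of your own. Each camera call takes 0.05 s, during which the arm holds its last target. There are 200 camera calls.

## Working session

There is one attempt and no reset: what is moved stays moved. The work goes in short steps, Python scripts to look and compute and a tool call to move; the robot and the scene stay as the last step left them, time stands still between calls to the robot, and variables do not carry over. Pictures are saved under pics/ and viewed, at most 10 in all, crops included, and the job is handed in when it is done.

Besides the shell and the picture viewer there is one more tool, called after ">>>" in YAML: its name, and indented under it one key for each argument. apply_moves: Moves the arm, as the interface text tells. Its arguments: {"type":"object","properties":{"rows":{"type":"array"},"fingers":{"type":"number"},"grip_force":{"type":"number"}},"required":["rows"]}

```bash
mkdir -p pics
cat > h.py <<'E'
from bench import sense, eyes, job, models
import numpy as np, cv2
np.set_printoptions(precision=1,suppress=True)
def save(n,f):
    p,d=eyes.snapshot(n); cv2.imwrite('pics/'+f,p[:,:,::-1]); return p,d
E
python3 - <<'E'
from h import *
s=sense(); print(s)
ps=[]
for c in ("scene","top"):
    p,d=save(c,c+'.png'); np.savez(c,p=p,d=d)
    for n in ("grater","wing_grip","cover_grip","board","bottle","pan","shaker"):
        print(c,n,[(np.array(r['xyz']),round(r['confidence'],2)) for r in models.place_of(n,c)[:4]])
E
```

```text
{'time': 0.0, 'joint_pos': array([-77.2,   7.5,  85.3,   0. ,  87.3,  -4.9]), 'qd': array([-0.1, -0. ,  0. , -0.1, -0. ,  0. ]), 'joint_efforts': array([ -0. , -56.9, -50.1,  -0. ,   0. ,  -0. ]), 'tool_pos': array([ 182.3, -571.1,  230.3]), 'tcp_rot': array([-179.9,   -0. ,   17.7]), 'ft_force': array([0.2, 0.2, 0.1]), 'wrist_torque': array([ 0. , -0. ,  0.1]), 'grip_force': 0.0, 'finger_gap': 85.20933375907485}
scene grater [(array([ 499.8, -188.5,   -4. ]), 0.84)]
scene wing_grip [(array([ 493.4, -249.7,  124.5]), 0.63)]
scene cover_grip [(array([ 494.3, -436.5,   24. ]), 0.83), (array([ 750. , -349.8,   26.1]), 0.68), (array([ 505.8, -122.8,  114.7]), 0.64), (array([ 247.2, -343.8,   24. ]), 0.57)]
scene board [(array([475.9, 165.3,  -2.9]), 0.93)]
scene bottle [(array([ 738. , -201.1,   -0.3]), 0.6)]
scene pan [(array([772.2,  22.1,   2.6]), 0.66)]
scene shaker [(array([738.7, 221.6,  -2.8]), 0.84), (array([ 505.1, -121.9,  114.5]), 0.46)]
top grater [(array([ 495.2, -187.8,    0.6]), 0.79)]
top wing_grip [(array([ 488.2, -249.1,  128.1]), 0.58)]
top cover_grip [(array([ 244.7, -344. ,   25.4]), 0.88), (array([ 490.1, -435.5,   26.1]), 0.87), (array([ 505.8, -125.1,  115.5]), 0.79), (array([ 752.6, -351.2,   24. ]), 0.79)]
top board [(array([476.2, 169.7,  -0.8]), 0.71), (array([776.5,  15.9,   0.3]), 0.26)]
top bottle [(array([ 742.3, -196.2,   -1.4]), 0.7)]
top pan [(array([776.7,  17.1,   1.5]), 0.91)]
top shaker [(array([739.2, 225.3,   1.9]), 0.88)]
```

View pics/top.png

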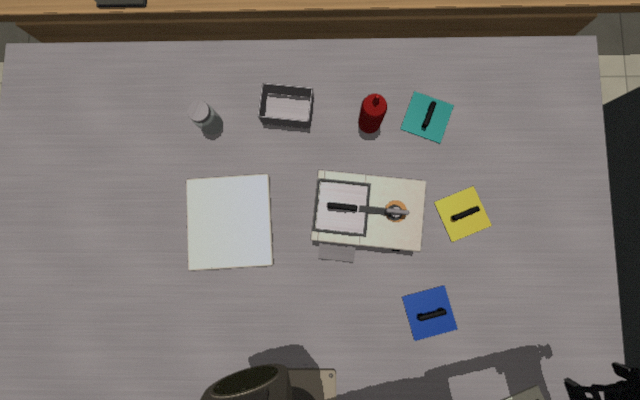

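Run:
```python
from h import *
z=np.load('top.npz'); d=z['d']; K=eyes.get_calibration('top')
Ki=np.linalg.inv(K['intrinsics']); v,u=np.mgrid[:400,:640]
X=(np.stack([u,v,np.ones_like(u)],-1)@Ki.T*d[...,None]-K['t'])@K['R']
np.save('topX',X)
def rect(sel,nm):
    P=X[sel&(d>0)][:,:2].astype(np.float32); print(nm,len(P),cv2.minAreaRect(P),P.mean(0), X[sel&(d>0)][:,2].mean())
x,y,h=X[...,0],X[...,1],X[...,2]
near=(abs(x-495)<130)&(abs(y+188)<170)
rect(near&(h>130)&(h<145)&(abs(x-490)<50)&(abs(y+249)<45),'wing')
rect(near&(h>116)&(h<130)&(abs(y+123)<60),'bar')
rect(near&(h>80)&(h<95),'housing')
rect(near&(h>95)&(h<106)&(y<-130),'tongue?')
rect((abs(x-476)<150)&(abs(y-168)<140)&(h>10)&(h<22),'board')
```

```text
wing 106 ((491.21343994140625, -246.83258056640625), (49.434532165527344, 10.076367378234863), 83.48805236816406) [ 491.  -246.5] 138.49421553353864
bar 184 ((503.79473876953125, -123.33271789550781), (67.35401916503906, 14.112069129943848), 83.72859191894531) [ 503.4 -123.5] 123.2390862452941
housing 6430 ((497.6023864746094, -187.3812255859375), (259.7863464355469, 169.98008728027344), 84.01246643066406) [ 495.5 -195.1] 91.20834966077192
tongue? 590 ((501.30450439453125, -200.601806640625), (157.66796875, 141.35963439941406), 1.8994933366775513) [ 499.7 -174.5] 97.44465621395004
board 7733 ((473.9571533203125, 166.52926635742188), (239.65940856933594, 219.520263671875), 3.612013101577759) [472.1 165.5] 16.032061135758635
```

The top view shows the real cover on the grater (black bar at pixel 342,207) and the wing knob at 397,210. The look-alikes are yellow (465,213), turquoise (428,115) and blue (430,313). The measured sizes match the given ones, and the grater's yaw is about -6°.

```bash
cat >> h.py <<'E'
from scipy.spatial.transform import Rotation as Ro
def plan(p0,y0,p1,y1,n):
    """rows of tool-frame steps, tool down; from pos p0,yaw y0(deg) to p1,y1"""
    st=(np.array(p1)-p0)/n; a=np.deg2rad(y1-y0)/n; out=[]
    for i in range(n):
        R=Ro.from_euler('xyz',[np.pi,0,np.deg2rad(y0)+a*i]).as_matrix()
        out.append([*np.round(R.T@st,1).tolist(),0,0,round(-a,4)])
    return out
E
python3 - <<'E'
from h import *
for r in plan([182.37,-571.6,231.3],17.7,[491.2,-247,230],84,10): print(r)
E
```

```text
[39.3, -21.5, 0.1, 0, 0, np.float64(-0.1157)]
[41.5, -16.9, 0.1, 0, 0, np.float64(-0.1157)]
[43.2, -11.9, 0.1, 0, 0, np.float64(-0.1157)]
[44.3, -6.9, 0.1, 0, 0, np.float64(-0.1157)]
[44.8, -1.7, 0.1, 0, 0, np.float64(-0.1157)]
[44.7, 3.5, 0.1, 0, 0, np.float64(-0.1157)]
[44.0, 8.6, 0.1, 0, 0, np.float64(-0.1157)]
[42.7, 13.6, 0.1, 0, 0, np.float64(-0.1157)]
[40.8, 18.4, 0.1, 0, 0, np.float64(-0.1157)]
[38.4, 23.0, 0.1, 0, 0, np.float64(-0.1157)]
```

>>> apply_moves:
  rows:
    - [39.3,-21.5,0,0,0,-0.1157]
    - [41.5,-16.9,0,0,0,-0.1157]
    - [43.2,-11.9,0,0,0,-0.1157]
    - [44.3,-6.9,0,0,0,-0.1157]
    - [44.8,-1.7,0,0,0,-0.1157]
  fingers: 85

```text
time: 1.42
tool_pos: [337.8, -408.3, 231.5]
tcp_rot: [180.0, 0.0, 51.0]
ft_force: [-0.5, -0.5, 0.5]
finger_gap: 85.2
grip_force: 0.0
```

>>> apply_moves:
  rows:
    - [44.7,3.5,0,0,0,-0.1157]
    - [44.0,8.6,0,0,0,-0.1157]
    - [42.7,13.6,0,0,0,-0.1157]
    - [40.8,18.4,0,0,0,-0.1157]
    - [38.4,23.0,0,0,0,-0.1157]

```text
time: 2.05
tool_pos: [492.3, -245.9, 231.5]
tcp_rot: [180.0, 0.0, 84.2]
ft_force: [0.2, -0.6, -0.5]
finger_gap: 85.3
grip_force: 0.0
```

```bash
cat >> h.py <<'E'
def wristX():
    s=sense(); p,d=eyes.snapshot('wrist'); K=eyes.get_calibration('wrist')
    v,u=np.mgrid[:400,:640]
    C=np.stack([u,v,np.ones_like(u)],-1)@np.linalg.inv(K['intrinsics']).T*d[...,None]
    T=C@K['mount'][:3,:3].T+K['mount'][:3,3]
    R=Ro.from_euler('xyz',s['tcp_rot'],degrees=True).as_matrix()
    return s,p,d,T@R.T+s['tool_pos']
E
python3 - <<'E'
from h import *
print(sense()['tool_pos'],sense()['tcp_rot'],sense()['wrist_torque'])
s,p,d,X=wristX(); cv2.imwrite('pics/w1.png',p[:,:,::-1])
x,y,h=X[...,0],X[...,1],X[...,2]
def rect(sel,nm):
    P=X[sel&(d>0)]; 
    if len(P): print(nm,len(P),cv2.minAreaRect(P[:,:2].astype(np.float32)),P.mean(0))
rect((h>132)&(h<146)&(abs(x-491)<50)&(abs(y+247)<45),'wing')
rect((h>117)&(h<130)&(abs(y+123)<60)&(abs(x-503)<40),'bar')
rect((h>80)&(h<95)&(abs(x-491)<150),'housing')
print([np.array(r['xyz']) for r in models.place_of('wing_grip','wrist')])
E
```

```text
[ 492.3 -245.9  231.5] [180.    0.   84.2] [-0.  0. -0.]
wing 736 ((492.0932312011719, -246.25604248046875), (51.35848617553711, 9.578017234802246), 83.83106994628906) [ 492.  -244.8  137.9]
bar 1615 ((503.82672119140625, -128.9578094482422), (57.29519271850586, 14.03339958190918), 83.66056823730469) [ 503.9 -127.9  122.7]
housing 43022 ((496.2640686035156, -203.9288330078125), (224.8438720703125, 170.67640686035156), 83.92887878417969) [ 497.7 -191.2   90.9]
[array([ 490.2, -248.5,  127.4])]
```

View pics/w1.png

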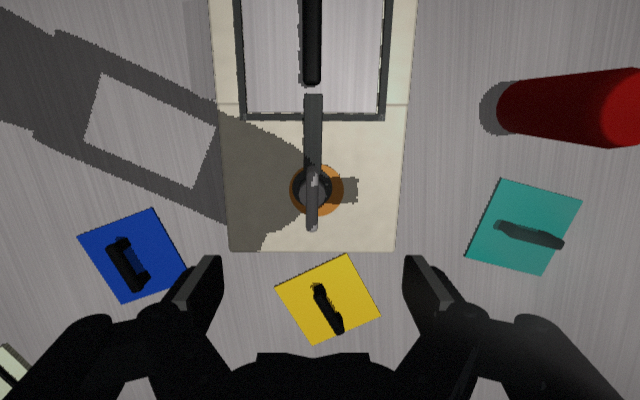

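The knob sits dead under the tool (pixel 313,190, latched, tongue up to the cover). Descending.

>>> apply_moves:
  rows:
    - [0,0,35,0,0,0]
    - [0,0,35,0,0,0]
    - [0,0,30,0,0,0]
    - [0,0,23,0,0,0]
    - [0,0,0,0,0,0]

```text
time: 2.78
tool_pos: [489.4, -246.7, 106.2]
tcp_rot: [-179.8, -0.1, 83.9]
ft_force: [-0.1, -0.2, 0.1]
finger_gap: 84.9
grip_force: 0.0
```

>>> apply_moves:
  rows:
    - [0,0,0,0,0,0]
    - [0,0,0,0,0,0]
    - [0,0,0,0,0,0]
    - [0,0,0,0,0,0]
    - [0,0,0,0,0,0]
  fingers: 0
  grip_force: 40

```text
time: 3.4
tool_pos: [491.5, -247.4, 109.4]
tcp_rot: [180.0, 0.0, 84.0]
ft_force: [-3.0, 0.7, 6.2]
finger_gap: 21.3
grip_force: 38.9
```

```bash
python3 -c "
from h import *
s=sense(); print(s['tool_pos'],s['tcp_rot'],s['ft_force'],np.round(s['wrist_torque'],3),s['finger_gap'],s['grip_force'])"
```

```text
[ 491.5 -247.4  109.4] [180.   0.  84.] [-3.   0.7  6.2] [ 0.2  0.5 -0. ] 21.31084323573108 38.881221413612366
```

>>> apply_moves:
  rows:
    - [0,0,0,0,0,0]
    - [0,0,0,0,0,0]
    - [0,0,0,0,0,0]
    - [0,0,0,0,0,0]
    - [0,0,0,0,0,0]

```text
time: 4.03
tool_pos: [491.5, -247.3, 109.4]
tcp_rot: [180.0, 0.0, 84.0]
ft_force: [-3.3, 1.7, 6.0]
finger_gap: 21.4
grip_force: 38.9
```

```bash
python3 -c "
from h import *
s=sense(); print(s['tool_pos'],s['tcp_rot'],s['ft_force'],np.round(s['wrist_torque'],3),s['finger_gap'],s['grip_force'])
save('wrist','w2.png')"
```

```text
[ 491.5 -247.3  109.4] [180.   0.  84.] [-3.3  1.7  6. ] [ 0.1  0.5 -0. ] 21.41078916096292 38.888511657714844
```

View pics/w2.png

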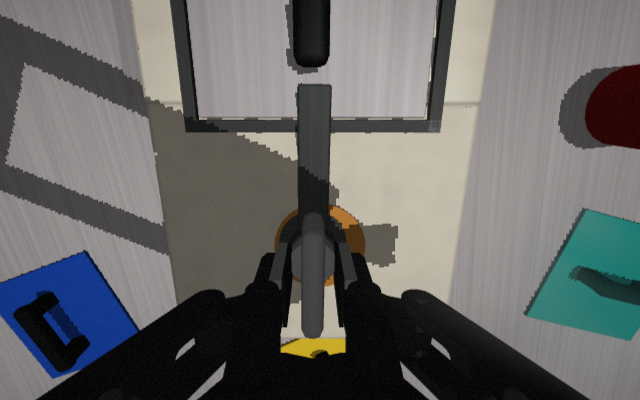

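The fingers hold the dark round collar under the blade (about 313,255), with a gap of 21 mm. I'll open, rise 8 mm and re-pinch on the blade.

>>> apply_moves:
  rows:
    - [0,0,0,0,0,0]
    - [0,0,0,0,0,0]
    - [0,0,-4,0,0,0]
    - [0,0,-4,0,0,0]
    - [0,0,0,0,0,0]
  fingers: 32

```text
time: 4.7
tool_pos: [491.7, -247.3, 117.0]
tcp_rot: [179.9, 0.0, 84.0]
ft_force: [0.1, 0.2, -0.1]
finger_gap: 32.1
grip_force: 0.0
```

>>> apply_moves:
  rows:
    - [0,0,0,0,0,0]
    - [0,0,0,0,0,0]
    - [0,0,0,0,0,0]
    - [0,0,0,0,0,0]
    - [0,0,0,0,0,0]
  fingers: 0
  grip_force: 50

```text
time: 5.32
tool_pos: [491.4, -247.1, 116.4]
tcp_rot: [180.0, 0.0, 84.0]
ft_force: [0.7, 0.4, 1.7]
finger_gap: 8.7
grip_force: 49.9
```

```bash
cat > s.py <<'E'
from h import *
s=sense(); print(s['tool_pos'],s['tcp_rot'],s['ft_force'],np.round(s['wrist_torque'],3),s['finger_gap'],s['grip_force'])
E
python3 s.py
```

```text
[ 491.4 -247.1  116.4] [180.   0.  84.] [0.7 0.4 1.7] [ 0.1 -0.1  0. ] 8.714517522955013 49.91686820983887
```

>>> apply_moves:
  rows:
    - [0,0,0,0,0,-0.025]
    - [0,0,0,0,0,-0.025]
    - [0,0,0,0,0,-0.025]
    - [0,0,0,0,0,-0.01]
    - [0,0,0,0,0,0]

```text
time: 5.95
tool_pos: [491.4, -247.1, 116.4]
tcp_rot: [180.0, 0.0, 88.9]
ft_force: [0.8, 0.6, 2.0]
finger_gap: 9.0
grip_force: 50.0
```

```bash
cat > s.py <<'E'
from h import *
s=sense(); np.set_printoptions(precision=3,suppress=True)
print(round(s['time'],2),s['tool_pos'],'yaw',s['tcp_rot'][2],'F',s['ft_force'],'T',s['wrist_torque'],s['finger_gap'])
E
python3 s.py
```

```text
5.95 [ 491.442 -247.081  116.384] yaw 88.86027282511746 F [0.802 0.614 2.001] T [ 0.144 -0.235 -0.108] 8.964120614910254
```

>>> apply_moves:
  rows:
    - [0,0,0,0,0,-0.025]
    - [0,0,0,0,0,-0.025]
    - [0,0,0,0,0,-0.02]
    - [0,0,0,0,0,0]
    - [0,0,0,0,0,0]

```text
time: 6.58
tool_pos: [491.4, -247.1, 116.4]
tcp_rot: [180.0, 0.0, 92.9]
ft_force: [1.5, 1.4, 3.1]
finger_gap: 9.0
grip_force: 50.1
```

```bash
python3 s.py
```

```text
6.58 [ 491.442 -247.08   116.376] yaw 92.85843470083573 F [1.496 1.385 3.059] T [ 0.142 -0.372 -0.118] 8.982441542655023
```

>>> apply_moves:
  rows:
    - [0,0,0,0,0,-0.025]
    - [0,0,0,0,0,-0.025]
    - [0,0,0,0,0,-0.02]
    - [0,0,0,0,0,0]
    - [0,0,0,0,0,0]

```text
time: 7.2
tool_pos: [491.4, -247.1, 116.4]
tcp_rot: [180.0, 0.0, 96.9]
ft_force: [3.2, 1.5, 4.1]
finger_gap: 8.7
grip_force: 50.1
```

```bash
python3 s.py
```

```text
7.2 [ 491.442 -247.106  116.388] yaw 96.86605891558932 F [3.189 1.463 4.065] T [ 0.132 -0.534 -0.084] 8.654778427401427
```

>>> apply_moves:
  rows:
    - [0,0,0,0,0,-0.025]
    - [0,0,0,0,0,-0.025]
    - [0,0,0,0,0,-0.02]
    - [0,0,0,0,0,0]
    - [0,0,0,0,0,0]

```text
time: 7.82
tool_pos: [491.5, -247.1, 116.4]
tcp_rot: [180.0, 0.0, 100.9]
ft_force: [4.8, 1.7, 3.5]
finger_gap: 9.0
grip_force: 50.2
```

```bash
python3 s.py
```

```text
7.83 [ 491.457 -247.09   116.394] yaw 100.87910189517866 F [4.809 1.714 3.55 ] T [ 0.147 -0.763 -0.133] 9.002937694324665
```

>>> apply_moves:
  rows:
    - [0,0,0,0,0,-0.02]
    - [0,0,0,0,0,-0.02]
    - [0,0,0,0,0,-0.02]
    - [0,0,0,0,0,0]
    - [0,0,0,0,0,0]

```text
time: 8.45
tool_pos: [491.4, -247.1, 116.4]
tcp_rot: [180.0, 0.0, 104.3]
ft_force: [5.1, 0.7, 4.0]
finger_gap: 9.0
grip_force: 50.2
```

```bash
python3 s.py
```

```text
8.45 [ 491.413 -247.093  116.357] yaw 104.31630838156411 F [5.065 0.681 3.993] T [ 0.198 -0.822 -0.107] 8.98308123985758
```

>>> apply_moves:
  rows:
    - [0,0,0,0,0,-0.025]
    - [0,0,0,0,0,-0.025]
    - [0,0,0,0,0,-0.02]
    - [0,0,0,0,0,0]
    - [0,0,0,0,0,0]

```text
time: 9.07
tool_pos: [491.5, -247.1, 116.4]
tcp_rot: [180.0, 0.0, 108.3]
ft_force: [4.5, 2.1, 3.5]
finger_gap: 9.0
grip_force: 50.2
```

```bash
python3 s.py
```

```text
9.07 [ 491.45  -247.11   116.379] yaw 108.3235533784727 F [4.525 2.139 3.452] T [ 0.218 -0.876 -0.121] 9.031213248770314
```

>>> apply_moves:
  rows:
    - [0,0,0,0,0,-0.02]
    - [0,0,0,0,0,-0.02]
    - [0,0,0,0,0,-0.02]
    - [0,0,0,0,0,0]
    - [0,0,0,0,0,0]

```text
time: 9.7
tool_pos: [491.5, -247.1, 116.4]
tcp_rot: [180.0, 0.0, 111.8]
ft_force: [5.0, 1.4, 3.4]
finger_gap: 9.3
grip_force: 50.2
```

```bash
python3 s.py; python3 -c "
from h import *
save('wrist','w3.png')"
```

```text
9.7 [ 491.466 -247.108  116.373] yaw 111.75526140294038 F [5.03  1.375 3.376] T [ 0.228 -0.906 -0.216] 9.330343984982541
```

View pics/w3.png

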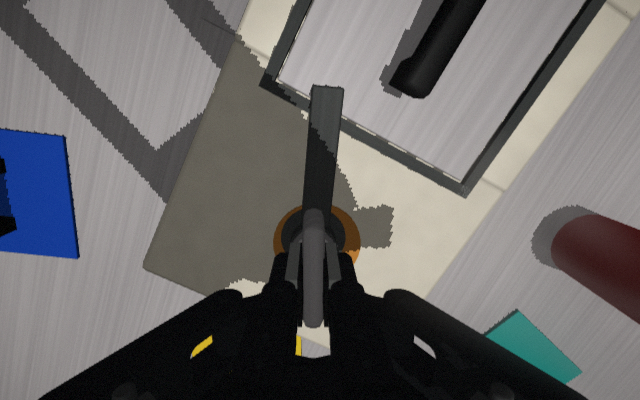

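Contact at the CCW end: torque 0.216, and the tongue visibly lags the knob (pixels 322,90 against 313,300). Reversing clockwise.

>>> apply_moves:
  rows:
    - [0,0,0,0,0,0.16]
    - [0,0,0,0,0,0.16]
    - [0,0,0,0,0,0.16]
    - [0,0,0,0,0,0.13]
    - [0,0,0,0,0,0.04]

```text
time: 10.38
tool_pos: [491.3, -247.1, 116.4]
tcp_rot: [-180.0, 0.0, 74.4]
ft_force: [2.4, 1.1, 4.6]
finger_gap: 8.8
grip_force: 50.2
```

```bash
python3 s.py
```

```text
10.38 [ 491.276 -247.067  116.364] yaw 74.39008072525779 F [2.442 1.111 4.577] T [ 0.195 -0.699  0.182] 8.75012468002914
```

>>> apply_moves:
  rows:
    - [0,0,0,0,0,0.02]
    - [0,0,0,0,0,0]
    - [0,0,0,0,0,0]
    - [0,0,0,0,0,0]
    - [0,0,0,0,0,0]

```text
time: 11.0
tool_pos: [491.3, -247.1, 116.3]
tcp_rot: [-180.0, 0.0, 73.4]
ft_force: [4.0, 0.8, 4.6]
finger_gap: 8.9
grip_force: 50.4
```

```bash
python3 s.py
```

```text
11.0 [ 491.298 -247.067  116.348] yaw 73.41046404847626 F [3.963 0.786 4.6  ] T [ 0.237 -0.56   0.156] 8.941181584050762
```

>>> apply_moves:
  rows:
    - [0,0,0,0,0,-0.16]
    - [0,0,0,0,0,-0.16]
    - [0,0,0,0,0,-0.16]
    - [0,0,0,0,0,-0.14]
    - [0,0,0,0,0,-0.05]

```text
time: 11.62
tool_pos: [491.5, -247.1, 116.4]
tcp_rot: [180.0, 0.0, 111.9]
ft_force: [5.4, 0.6, 4.1]
finger_gap: 9.3
grip_force: 50.4
```

```bash
python3 s.py
```

```text
11.62 [ 491.48  -247.091  116.366] yaw 111.93977378291915 F [5.39  0.578 4.129] T [ 0.229 -0.767 -0.233] 9.261637931750315
```

>>> apply_moves:
  rows:
    - [0,0,0,0,0,-0.02]
    - [0,0,0,0,0,0]
    - [0,0,0,0,0,0]
    - [0,0,0,0,0,0]
    - [0,0,0,0,0,0]

```text
time: 12.25
tool_pos: [491.5, -247.1, 116.4]
tcp_rot: [180.0, 0.0, 112.9]
ft_force: [5.4, 0.9, 3.4]
finger_gap: 8.9
grip_force: 50.4
```

```bash
python3 s.py
```

```text
12.25 [ 491.493 -247.103  116.379] yaw 112.85600681767863 F [5.368 0.935 3.426] T [ 0.232 -0.864 -0.248] 8.926852970984529
```

```bash
cat > m.py <<'E'
from h import *
y=[];t=[]
for i in range(5):
    s=sense(); y.append(s['tcp_rot'][2]); t.append(s['wrist_torque'][2]); eyes.snapshot('wrist')
k=np.deg2rad(np.mean(y)-83.95); T=-np.mean(t)
print(round(s['time'],2),'knob %.3f T %.3f +-%.3f latch~%.3f'%(k,T,np.std(t),k-T/2.8),np.round(t,3))
E
python3 m.py
```

```text
12.45 knob 0.505 T 0.271 +-0.023 latch~0.408 [-0.2 -0.3 -0.3 -0.2 -0.3]
```

>>> apply_moves:
  rows:
    - [0,0,0,0,0,0.16]
    - [0,0,0,0,0,0.16]
    - [0,0,0,0,0,0.16]
    - [0,0,0,0,0,0.14]
    - [0,0,0,0,0,0.05]

```text
time: 13.12
tool_pos: [491.3, -247.1, 116.4]
tcp_rot: [-180.0, 0.0, 74.3]
ft_force: [3.6, 0.8, 4.9]
finger_gap: 8.7
grip_force: 50.3
```

```bash
python3 m.py
```

```text
13.32 knob -0.167 T -0.126 +-0.020 latch~-0.122 [0.1 0.1 0.1 0.2 0.1]
```

>>> apply_moves:
  rows:
    - [0,0,0,0,0,0.02]
    - [0,0,0,0,0,0.02]
    - [0,0,0,0,0,0]
    - [0,0,0,0,0,0]
    - [0,0,0,0,0,0]

```text
time: 14.0
tool_pos: [491.2, -247.1, 116.3]
tcp_rot: [-180.0, 0.0, 72.2]
ft_force: [4.0, 1.5, 4.5]
finger_gap: 9.2
grip_force: 50.3
```

```bash
python3 m.py
```

```text
14.2 knob -0.205 T -0.126 +-0.031 latch~-0.160 [0.1 0.1 0.2 0.1 0.1]
```

>>> apply_moves:
  rows:
    - [0,0,0,0,0,0.025]
    - [0,0,0,0,0,0.025]
    - [0,0,0,0,0,0]
    - [0,0,0,0,0,0]
    - [0,0,0,0,0,0]

```text
time: 14.88
tool_pos: [491.3, -247.1, 116.4]
tcp_rot: [-180.0, 0.0, 69.3]
ft_force: [2.8, 0.8, 5.1]
finger_gap: 9.0
grip_force: 50.4
```

```bash
python3 m.py
```

```text
15.07 knob -0.255 T -0.063 +-0.021 latch~-0.232 [0.  0.1 0.1 0.1 0.1]
```

>>> apply_moves:
  rows:
    - [0,0,0,0,0,0.025]
    - [0,0,0,0,0,0.025]
    - [0,0,0,0,0,0]
    - [0,0,0,0,0,0]
    - [0,0,0,0,0,0]

```text
time: 15.75
tool_pos: [491.3, -247.1, 116.4]
tcp_rot: [-180.0, 0.0, 66.5]
ft_force: [4.3, 1.0, 5.2]
finger_gap: 8.9
grip_force: 50.4
```

```bash
python3 m.py
```

```text
15.95 knob -0.305 T -0.124 +-0.024 latch~-0.261 [0.1 0.1 0.1 0.1 0.2]
```

>>> apply_moves:
  rows:
    - [0,0,0,0,0,0.02]
    - [0,0,0,0,0,0.015]
    - [0,0,0,0,0,0]
    - [0,0,0,0,0,0]
    - [0,0,0,0,0,0]

```text
time: 16.62
tool_pos: [491.2, -247.0, 116.4]
tcp_rot: [-180.0, 0.0, 64.5]
ft_force: [4.3, 2.4, 5.4]
finger_gap: 8.5
grip_force: 50.4
```

```bash
python3 m.py
```

```text
16.82 knob -0.340 T -0.150 +-0.026 latch~-0.286 [0.1 0.2 0.1 0.1 0.2]
```

>>> apply_moves:
  rows:
    - [0,0,0,0,0,0.02]
    - [0,0,0,0,0,0.015]
    - [0,0,0,0,0,0]
    - [0,0,0,0,0,0]
    - [0,0,0,0,0,0]

```text
time: 17.5
tool_pos: [491.2, -247.1, 116.3]
tcp_rot: [-180.0, 0.0, 62.5]
ft_force: [3.7, 0.7, 6.3]
finger_gap: 9.4
grip_force: 50.5
```

```bash
python3 m.py
```

```text
17.7 knob -0.375 T -0.209 +-0.029 latch~-0.300 [0.2 0.2 0.2 0.2 0.2]
```

>>> apply_moves:
  rows:
    - [0,0,0,0,0,-0.17]
    - [0,0,0,0,0,-0.17]
    - [0,0,0,0,0,-0.17]
    - [0,0,0,0,0,-0.17]
    - [0,0,0,0,0,-0.1]

```text
time: 18.38
tool_pos: [491.5, -247.1, 116.4]
tcp_rot: [180.0, 0.0, 107.4]
ft_force: [4.6, 1.1, 4.7]
finger_gap: 8.8
grip_force: 50.4
```

>>> apply_moves:
  rows:
    - [0,0,0,0,0,-0.04]
    - [0,0,0,0,0,-0.03]
    - [0,0,0,0,0,-0.02]
    - [0,0,0,0,0,0]
    - [0,0,0,0,0,0]

```text
time: 19.0
tool_pos: [491.5, -247.1, 116.4]
tcp_rot: [180.0, 0.0, 112.3]
ft_force: [4.5, 1.3, 4.0]
finger_gap: 8.9
grip_force: 50.3
```

```bash
python3 m.py
```

```text
19.2 knob 0.495 T 0.055 +-0.028 latch~0.475 [-0.1 -0.  -0.1 -0.  -0. ]
```

>>> apply_moves:
  rows:
    - [0,0,0,0,0,-0.02]
    - [0,0,0,0,0,-0.02]
    - [0,0,0,0,0,-0.02]
    - [0,0,0,0,0,0]
    - [0,0,0,0,0,0]

```text
time: 19.88
tool_pos: [491.5, -247.1, 116.4]
tcp_rot: [180.0, 0.0, 115.7]
ft_force: [4.6, 1.5, 3.9]
finger_gap: 8.8
grip_force: 50.3
```

```bash
python3 m.py
```

```text
20.07 knob 0.555 T 0.074 +-0.015 latch~0.528 [-0.1 -0.1 -0.1 -0.1 -0.1]
```

>>> apply_moves:
  rows:
    - [0,0,0,0,0,-0.025]
    - [0,0,0,0,0,-0.025]
    - [0,0,0,0,0,-0.025]
    - [0,0,0,0,0,0]
    - [0,0,0,0,0,0]

```text
time: 20.75
tool_pos: [491.5, -247.1, 116.4]
tcp_rot: [180.0, 0.0, 120.0]
ft_force: [5.3, 2.4, 3.9]
finger_gap: 8.7
grip_force: 50.3
```

```bash
python3 m.py
```

```text
20.95 knob 0.630 T 0.106 +-0.035 latch~0.592 [-0.1 -0.1 -0.1 -0.  -0.1]
```

>>> apply_moves:
  rows:
    - [0,0,0,0,0,-0.05]
    - [0,0,0,0,0,-0.1]
    - [0,0,0,0,0,-0.1]
    - [0,0,0,0,0,-0.1]
    - [0,0,0,0,0,-0.1]

```text
time: 21.62
tool_pos: [491.6, -247.0, 116.4]
tcp_rot: [180.0, 0.0, 146.0]
ft_force: [5.9, 1.9, 4.1]
finger_gap: 9.1
grip_force: 50.3
```

```bash
python3 m.py
```

```text
21.82 knob 1.083 T 0.077 +-0.022 latch~1.055 [-0.1 -0.  -0.1 -0.1 -0.1]
```

>>> apply_moves:
  rows:
    - [0,0,0,0,0,-0.1]
    - [0,0,0,0,0,-0.1]
    - [0,0,0,0,0,-0.1]
    - [0,0,0,0,0,-0.1]
    - [0,0,0,0,0,-0.07]

```text
time: 22.5
tool_pos: [491.7, -246.9, 116.4]
tcp_rot: [180.0, 0.0, 172.9]
ft_force: [5.8, 2.8, 4.5]
finger_gap: 8.9
grip_force: 50.3
```

```bash
python3 m.py
```

```text
22.7 knob 1.552 T 0.068 +-0.041 latch~1.528 [-0.1 -0.  -0.1 -0.1 -0.1]
```

>>> apply_moves:
  rows:
    - [0,0,0,0,0,0]
    - [0,0,0,0,0,0]
    - [0,0,0,0,0,0]
    - [0,0,-30,0,0,0]
    - [0,0,-50,0,0,0]
  fingers: 60

```text
time: 23.38
tool_pos: [489.4, -246.2, 194.4]
tcp_rot: [179.9, -0.3, 172.8]
ft_force: [1.5, 0.0, 0.2]
finger_gap: 60.1
grip_force: 0.0
```

```bash
python3 - <<'E'
from h import *
for r in plan([491.6,-247,196],172.9,[503.8,-123.5,226],84,10): print([float(a) for a in r])
E
python3 s.py
```

```text
[0.3, 12.4, -3.0, 0.0, 0.0, 0.1552]
[2.2, 12.2, -3.0, 0.0, 0.0, 0.1552]
[4.1, 11.7, -3.0, 0.0, 0.0, 0.1552]
[5.9, 10.9, -3.0, 0.0, 0.0, 0.1552]
[7.5, 9.9, -3.0, 0.0, 0.0, 0.1552]
[8.9, 8.6, -3.0, 0.0, 0.0, 0.1552]
[10.1, 7.2, -3.0, 0.0, 0.0, 0.1552]
[11.1, 5.5, -3.0, 0.0, 0.0, 0.1552]
[11.8, 3.7, -3.0, 0.0, 0.0, 0.1552]
[12.3, 1.8, -3.0, 0.0, 0.0, 0.1552]
23.38 [ 489.433 -246.171  194.418] yaw 172.77328876556794 F [1.469 0.003 0.193] T [ 0.004 -0.036  0.034] 60.05010273486733
```

>>> apply_moves:
  rows:
    - [0.3,12.4,-3,0,0,0.1552]
    - [2.2,12.2,-3,0,0,0.1552]
    - [4.1,11.7,-3,0,0,0.1552]
    - [5.9,10.9,-3,0,0,0.1552]
    - [7.5,9.9,-3,0,0,0.1552]

```text
time: 24.0
tool_pos: [497.1, -185.0, 211.0]
tcp_rot: [-180.0, -0.0, 128.0]
ft_force: [0.5, -0.1, 0.2]
finger_gap: 59.9
grip_force: 0.0
```

>>> apply_moves:
  rows:
    - [8.9,8.6,-3,0,0,0.1552]
    - [10.1,7.2,-3,0,0,0.1552]
    - [11.1,5.5,-3,0,0,0.1552]
    - [11.8,3.7,-3,0,0,0.1552]
    - [12.3,1.8,-3,0,0,0.1552]

```text
time: 24.62
tool_pos: [503.3, -123.4, 226.1]
tcp_rot: [-179.9, 0.0, 83.6]
ft_force: [-0.1, -0.7, -0.4]
finger_gap: 59.9
grip_force: 0.0
```

Run:
```python
from h import *
eyes.snapshot('top'); s0=sense(); print(s0['tool_pos'],s0['tcp_rot'])
s,p,d,X=wristX(); cv2.imwrite('pics/w4.png',p[:,:,::-1]); print(s['tool_pos'])
x,y,h=X[...,0],X[...,1],X[...,2]
def rect(sel,nm):
    P=X[sel&(d>0)]
    if len(P): print(nm,len(P),cv2.minAreaRect(P[:,:2].astype(np.float32)),P.mean(0))
rect((h>117)&(h<130)&(abs(y+123)<60)&(abs(x-503)<40),'bar')
```

```text
[ 503.7 -122.2  226.5] [-180.    -0.    83.1]
[ 503.7 -122.2  226.5]
bar 1313 ((504.17059326171875, -122.03487396240234), (68.45513153076172, 13.824914932250977), 83.54180145263672) [ 504.7 -120.3  122.6]
```

View pics/w4.png

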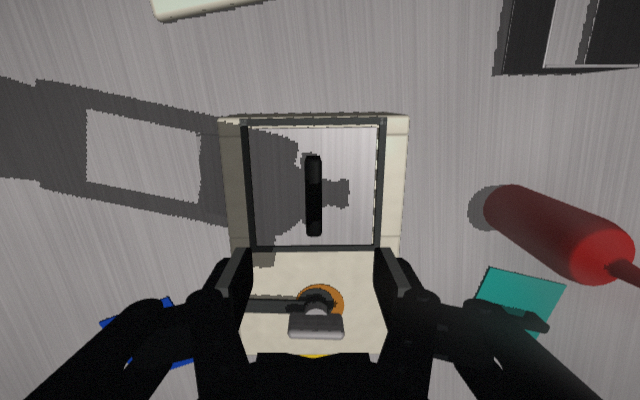

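The latch is open by a quarter turn (tongue at 270,303), the cover is still seated, and its bar (313,195) lies under the tool.

>>> apply_moves:
  rows:
    - [0,0,35,0,0,0]
    - [0,0,35,0,0,0]
    - [0,0,30,0,0,0]
    - [0,0,20,0,0,0]
    - [0,0,5,0,0,0]

```text
time: 25.35
tool_pos: [502.2, -123.8, 99.3]
tcp_rot: [-179.8, -0.0, 84.0]
ft_force: [0.9, -0.2, -1.0]
finger_gap: 59.8
grip_force: 0.0
```

>>> apply_moves:
  rows:
    - [0,0,0,0,0,0]
    - [0,0,0,0,0,0]
    - [0,0,0,0,0,0]
    - [0,0,0,0,0,0]
    - [0,0,0,0,0,0]
  fingers: 0
  grip_force: 70

```text
time: 25.98
tool_pos: [504.6, -124.1, 102.7]
tcp_rot: [179.9, 0.0, 83.9]
ft_force: [-1.4, 0.3, 6.7]
finger_gap: 12.4
grip_force: 69.4
```

```bash
python3 s.py
```

```text
25.98 [ 504.568 -124.074  102.714] yaw 83.89135964582074 F [-1.401  0.256  6.739] T [ 0.003  0.27  -0.016] 12.429705524821625
```

>>> apply_moves:
  rows:
    - [0,0,-4,0,0,0]
    - [0,0,-12,0,0,0]
    - [0,0,-24,0,0,0]
    - [0,0,-25,0,0,0]
    - [0,0,-15,0,0,0]

```text
time: 26.6
tool_pos: [504.1, -123.8, 183.1]
tcp_rot: [179.9, 0.0, 83.9]
ft_force: [0.3, 0.2, -4.7]
finger_gap: 12.3
grip_force: 68.9
```

```bash
python3 s.py; python3 -c "
from h import *
save('wrist','w5.png')"
```

```text
26.6 [ 504.113 -123.83   183.063] yaw 83.87388047720833 F [ 0.254  0.214 -4.694] T [ 0.006 -0.059  0.009] 12.323264921899876
```

View pics/w5.png

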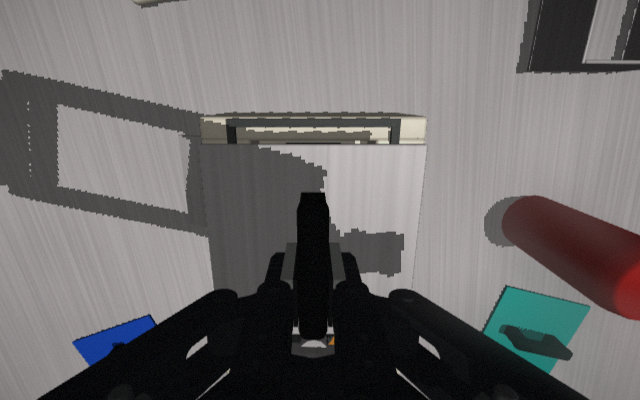

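The cover hangs level from the gripper (plate edge at row 145), clear of the hopper. Carrying it to the board.

>>> apply_moves:
  rows:
    - [20,-4,0,0,0,0]
    - [40,-8,0,0,0,0]
    - [45,-10,0,0,0,0]
    - [45,-10,0,0,0,0]
    - [45,-10,0,0,0,0]

```text
time: 27.28
tool_pos: [481.2, 76.8, 180.0]
tcp_rot: [-179.9, -0.0, 83.9]
ft_force: [0.3, 0.8, -5.1]
finger_gap: 12.1
grip_force: 68.8
```

>>> apply_moves:
  rows:
    - [45,-10,0,0,0,0]
    - [30,-5,0,0,0,0]
    - [16,-2.5,0,0,0,0]
    - [0,0,20,0,0,0]
    - [0,0,20,0,0,0]

```text
time: 27.9
tool_pos: [474.6, 167.2, 140.3]
tcp_rot: [-180.0, 0.0, 83.9]
ft_force: [0.2, 0.4, -4.5]
finger_gap: 12.5
grip_force: 68.8
```

>>> apply_moves:
  rows:
    - [0,0,30,0,0,0]
    - [0,0,30,0,0,0]
    - [0,0,25,0,0,0]
    - [0,0,10,0,0,0]
    - [0,0,0,0,0,0]

```text
time: 28.52
tool_pos: [474.4, 166.7, 45.6]
tcp_rot: [-179.9, 0.0, 83.9]
ft_force: [-1.0, 0.5, -4.3]
finger_gap: 12.6
grip_force: 68.7
```

```bash
python3 s.py
```

```text
28.52 [474.351 166.717  45.605] yaw 83.8574434610837 F [-0.952  0.5   -4.273] T [ 0.045 -0.001  0.015] 12.629343881859203
```

>>> apply_moves:
  rows:
    - [0,0,4,0,0,0]
    - [0,0,4,0,0,0]
    - [0,0,3,0,0,0]
    - [0,0,2,0,0,0]
    - [0,0,0,0,0,0]

```text
time: 29.15
tool_pos: [474.9, 167.0, 33.2]
tcp_rot: [-180.0, 0.0, 83.9]
ft_force: [0.2, 0.2, -3.6]
finger_gap: 12.6
grip_force: 68.9
```

>>> apply_moves:
  rows:
    - [0,0,0.5,0,0,0]
    - [0,0,0.5,0,0,0]
    - [0,0,0.5,0,0,0]
    - [0,0,0.5,0,0,0]
    - [0,0,0,0,0,0]

```text
time: 29.78
tool_pos: [475.0, 167.0, 31.2]
tcp_rot: [-180.0, 0.0, 83.9]
ft_force: [-0.9, -0.1, -4.2]
finger_gap: 12.4
grip_force: 68.9
```

>>> apply_moves:
  rows:
    - [0,0,0.3,0,0,0]
    - [0,0,0.3,0,0,0]
    - [0,0,0.3,0,0,0]
    - [0,0,0.3,0,0,0]
    - [0,0,0,0,0,0]

```text
time: 30.4
tool_pos: [475.0, 167.0, 30.1]
tcp_rot: [-180.0, 0.0, 83.9]
ft_force: [0.5, -0.4, -4.7]
finger_gap: 12.4
grip_force: 68.9
```

>>> apply_moves:
  rows:
    - [0,0,0.2,0,0,0]
    - [0,0,0.2,0,0,0]
    - [0,0,0.2,0,0,0]
    - [0,0,0.2,0,0,0]
    - [0,0,0,0,0,0]

```text
time: 31.02
tool_pos: [475.1, 167.0, 29.3]
tcp_rot: [-180.0, 0.0, 83.9]
ft_force: [0.2, -1.0, -4.6]
finger_gap: 12.4
grip_force: 68.9
```

>>> apply_moves:
  rows:
    - [0,0,0.2,0,0,0]
    - [0,0,0.2,0,0,0]
    - [0,0,0.2,0,0,0]
    - [0,0,0.2,0,0,0]
    - [0,0,0,0,0,0]

```text
time: 31.65
tool_pos: [475.1, 167.0, 28.7]
tcp_rot: [-180.0, -0.0, 83.9]
ft_force: [-2.3, -1.5, -0.1]
finger_gap: 12.6
grip_force: 69.5
```

>>> apply_moves:
  rows:
    - [0,0,0.2,0,0,0]
    - [0,0,0.1,0,0,0]
    - [0,0,0,0,0,0]
    - [0,0,0,0,0,0]
    - [0,0,0,0,0,0]

```text
time: 32.28
tool_pos: [475.1, 167.0, 28.7]
tcp_rot: [-180.0, 0.0, 83.9]
ft_force: [-5.9, -1.6, 5.5]
finger_gap: 12.4
grip_force: 70.3
```

>>> apply_moves:
  rows:
    - [0,0,0,0,0,0]
    - [0,0,0,0,0,0]
    - [0,0,0,0,0,0]
    - [0,0,0,0,0,0]
    - [0,0,0,0,0,0]
  fingers: 45

```text
time: 32.9
tool_pos: [475.1, 167.0, 28.2]
tcp_rot: [180.0, -0.0, 83.9]
ft_force: [0.4, -0.9, 0.9]
finger_gap: 44.8
grip_force: 0.0
```

>>> apply_moves:
  rows:
    - [0,0,-10,0,0,0]
    - [0,0,-30,0,0,0]
    - [0,0,-50,0,0,0]
    - [0,0,-50,0,0,0]
    - [0,0,-40,0,0,0]

```text
time: 33.52
tool_pos: [475.6, 167.1, 211.5]
tcp_rot: [179.9, -0.1, 83.9]
ft_force: [0.1, 0.6, 0.3]
finger_gap: 44.9
grip_force: 0.0
```

```bash
python3 s.py
python3 - <<'E'
from h import *
save('top','top2.png')
for n in ("cover_grip","board","bottle","pan","shaker"):
    print(n,[(np.array(r['xyz']),round(r['confidence'],2)) for r in models.place_of(n,'top')[:4]])
s,p,d,X=wristX(); x,y,h=X[...,0],X[...,1],X[...,2]
def rect(sel,nm):
    P=X[sel&(d>0)]
    if len(P): print(nm,len(P),cv2.minAreaRect(P[:,:2].astype(np.float32)),P.mean(0))
n=(abs(x-475)<60)&(abs(y-167)<60)
rect(n&(h>44)&(h<56),'bar')
P=X[n&(h>17)&(h<25)&(d>0)]; c=np.linalg.lstsq(np.c_[P[:,:2]-P[:,:2].mean(0),np.ones(len(P))],P[:,2],rcond=None)[0]
np.set_printoptions(precision=4); print('plate plane',c)
E
```

```text
33.52 [475.562 167.12  211.496] yaw 83.87122033370142 F [0.11  0.589 0.259] T [-0.     0.01  -0.011] 44.876925666519305
cover_grip [(array([474.6, 165.6,  38.5]), 0.74), (array([ 751.7, -352.5,   23.5]), 0.74), (array([ 489.7, -435. ,   30.2]), 0.62), (array([ 243.3, -343.4,   23.3]), 0.6)]
board []
bottle [(array([ 740.8, -197.2,   -2.8]), 0.6)]
pan [(array([772.2,  20.5,   1.1]), 0.96)]
shaker [(array([738.4, 222.9,   4.9]), 0.83), (array([ 499. , -190.3,   -0.5]), 0.53), (array([778.2,  16.6,   4.8]), 0.24)]
bar 917 ((475.4783020019531, 168.75440979003906), (68.5638198852539, 13.431249618530273), 84.19815063476562) [475.8 169.9  48.7]
plate plane [ 0.0007 -0.0001 19.4453]
```

View pics/top2.png

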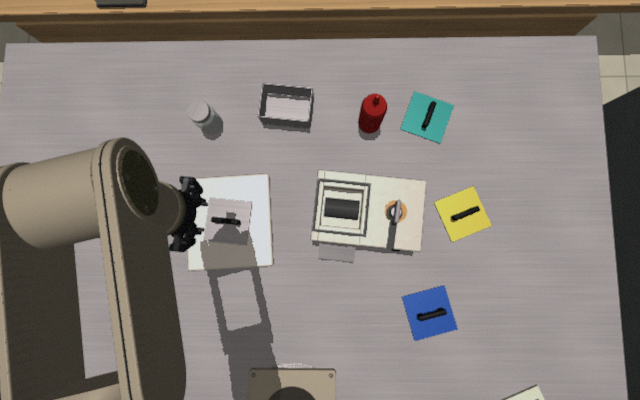

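The cover lies flat in the middle of the board (pixel 228,222), the latch stands a quarter turn open (395,213), and the bystanders have not moved.

```bash
python3 -c "
from h import *
print(job.hand_in())"
```

```text
the job is handed in; nothing more can be done
None
```

The job is handed in. I rocked the latch free and swung it to about 1.53 rad, lifted the cover off and laid it flat within about 3 mm of the board's centre, and left the bottle, pan and shaker where they stood.

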